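# Slide a plane iron out of its fitted holder and lay it on the sharpening stone

### The arm

A 6-joint arm with a two-finger parallel gripper is mounted at the origin on a cart in front of the work surface, level with it; the furniture and walls round the work are solid. World frame = base frame: x ahead of the robot, y to its left, z up, the work surface at z = 0. Lengths are in m, angles in rad, forces in N, time in s.
With the tool pointing down it reaches from about 0.425 to 0.95 m from the base axis. Payload 3.5 kg.
Tool frame: the origin (TCP) lies between the finger pads; the fingertips stand 19 mm ahead of it and the grasp point (between the pads) is the TCP; z points along the fingers, y is the line along which they close (so a half turn about z gives the same grasp; the last joint's range is limited). The gripper opens to 85 mm and grips with 20 to 120 N. Pads are 22 mm wide; open, the fingers measure 114 mm over their backs; the gripper's body (76 mm by 85 mm) begins 54 mm behind the grasp point. The pads swing forward as they close: fully open they stand 13 mm farther back than shut.
Start: joints at [-1.374, 0.286, 1.577, -0, 1.279, -0.15], TCP at [0.229, -0.635, 0.25] pointing down, gripper open.
Joint ranges: [-2.77, 2.77], [-0.9, 2.22], [0.21, 2.48], [-1.53, 4.67], [0.24, 2.81], [-2.84, 2.84]. Speed limits (rad/s): [2.79, 2.79, 3.14, 3.14, 3.14, 3.14].

### API

Orientations are given as a unit quaternion [x, y, z, w].
In Python, from plant import get_state, cams, ctrl gives the robot as it stands. The module is installed in compiled form; this text tells all that it offers.
- The arm moves only by the tool jog_arm, never from a script. Its argument "deltas" is text: rows parted by semicolons, each of 6 numbers parted by spaces: the shift along the world's x, y, z normalised to -1 to 1, where 1 is 0.02 m, then the turn, a rotation vector about the world's x, y, z normalised to -1 to 1, where 1 is 0.1 rad. In form: x y z ax ay az; .... A call has 1 to 20 rows; each row shifts and turns the commanded pose from where the row before left it; what a row does not reach is not made up. A row lasts 1/8 s, in which the tool goes at most 62.5 mm and 10.7 degrees, less where a joint would pass 70% of its speed; a pose out of reach is approached as far as the arm can. A call with a number of a shift or a turn outside -1 to 1 is refused whole. A call with a gripper value outside its range is refused whole. "gripper" is the opening, from 0 (shut) to 1 (fully open), set as the call begins (left out, the last holds). The fingers move at their own pace and stop on an object; "squeeze" is the grip in N (left out, the last holds). Time passes only in rows, so rows that do not move let the fingers close. It gives the time, the measured TCP pose, the force, the opening and the grip force at its end, in the units of the state.
- get_state(): the state, without advancing time (a new reading comes with each control period).
- cams.read_camera(name): name is "scene" or "top" or "wrist"; returns a dict with "color" (400x640x3 uint8, blue, green, red), "vfov" (degrees; the focal length in pixels is half the picture's height over the tangent of half this angle, whatever the lens; pixels are square), "cx", "cy" (the principal point, pixels), "distortion" ([k1, k2, p1, p2, k3] as OpenCV has them; the pictures are not rectified), "rvec" (rotation vector, rad) and "tvec" (3), from world to camera coordinates, as OpenCV has them. Camera axes: x right, y down, z forward; pixel columns grow to the right and rows downward; lengths in m; the calibration is good to about 2 mm. A picture is of the moment at which its call begins. There is no depth.
- ctrl.sign_off(): hands the job in; it is judged then, once.
The state is a dict: "time": time; "qpos": joint angles; "dq": joint speeds; "joint_efforts": joint torques, N m; "eef_pos": TCP position; "tcp_rot": TCP orientation; "contact_force": force on the tool from outside, world axes, zero at the start; "wrist_torque": the same for the moment, N m; "opening": opening from 0.0 (shut) to 1.0 (fully open); "finger_force": force on a finger pad.
Only numpy, scipy, OpenCV 4.12 (cv2) and the standard library are available. Lean on these libraries where they do the work, as an engineer would, in place of code of your own. Each camera call takes 0.05 s, during which the arm holds its last target. There are 200 camera calls.

### The job

The plane iron lies flush in its fitted wooden holder: press on it with closed fingers, just hard enough to carry it along, and slide it out through the holder's open end until enough sticks out to be gripped by its two long edges. Then lift it out and lay it flat on the sharpening stone, bevel upward, lengthwise and centred on the stone, and let go. Do not drop it and leave the other things on the bench where they are.

Things in the scene. Friction and masses are not known exactly. Their poses are not given: they have to be found in the camera images.
- plane_iron: Steel plane iron (blade), plate 130 long (x) x 50 wide (y) x 4 mm thick, 0.16 kg, slotted along its middle (x -33 to +34 mm). Origin: centre of the underside, z up. +x end: cutting edge, 8 mm bevel on the upper face; -x end: square, blunt. Starts in the holder's recess, axes along the holder's, top flush with the holder's, blunt end 3 to 15 mm inside the open end.
- iron_blunt_end (a point): Middle of the iron's blunt end (x = -65, z = 2 mm in its frame). Fingers hold on steel better than wood does: closed fingers pressing 10 to 14 N on its rear half (bevel side), moving along the holder's -x, carry it along; less pressure slips at first. 35 to 50 mm sticking out is right to straddle it and close on its 50 mm width from above; at 65 mm it tips off.
- holder: Fixed wooden block, 160 (x) x 90 (y) x 45 mm high. Origin: centre of its underside. In its top a recess 148 x 53 x 4 mm deep, open only at the -x end (towards the robot); 12 mm wall at +x, 18.5 mm sides: the iron cannot be gripped in it. A sprung rubber stud in the +y side (x = 30 mm) brakes the iron for its first 15 to 35 mm. Pressing the iron with over 18 N while sliding scores the wood.
- holder_mouth (a point): Middle of the recess floor's edge at the holder's open end: x = -80, y = 0, z = 41 mm in the holder's frame.
- stone: Fixed sharpening stone, grey, on a dark wooden base; in all 210 long (its x) x 46 wide (its y) x 42 mm high, the stone itself 190 mm long. Origin: centre of the base's underside. It is narrower than the iron, so fingers holding the iron by its long edges pass on either side of it.
- stone_top (a point): Centre of the stone's upper face, 42 mm above the bench; axes as the stone's.
- marker: Bystander: red and white marker pen, 135 mm long, lying between holder and stone.
- offcut: Bystander: pale spruce off-cut, 45 x 60 x 20 mm.
- caliper: Bystander: sliding caliper, 220 mm long, lying on the right.
- chisel: Bystander: chisel with a wooden handle, 261 mm long, lying on the left.
- sand_block: Bystander: brown sanding block, 45 x 85 x 28 mm, on the left.
- block_plane: Bystander: small metal hand plane, 160 mm long, on the right near the robot.

How it is judged:
By the outcome, as a careful person would: the job done as asked, in the order asked, and still so for the second after the job is handed in, with the robot touching nothing.
It also fails if it takes over 64 s, if anything falls off the work surface, if the arm or the gripper's body presses on something with over 40 N, if the wrist force passes 120 N, or if a joint passes its speed limit or range.

## Working session

There is one attempt and no reset: what is moved stays moved. The work goes in short steps, Python scripts to look and compute and a tool call to move; the robot and the scene stay as the last step left them, time stands still between calls to the robot, and variables do not carry over. Pictures are saved under pics/ and viewed, at most 13 in all, crops included, and the job is handed in when it is done.

Besides the shell and the picture viewer there is one more tool, called after "Emit:" as name(argument=value, ...) on one line, values as JSON. jog_arm: Moves the arm, as the interface text tells. Its arguments: {"type":"object","properties":{"deltas":{"type":"string"},"gripper":{"type":"number"},"squeeze":{"type":"number"}},"required":["deltas"]}

```bash
mkdir -p pics
cat > h.py <<'E'
import cv2,numpy as np
from plant import get_state,cams,ctrl
def cam(n):
    d=cams.read_camera(n); h=d["color"].shape[0]; f=h/2/np.tan(np.radians(d["vfov"])/2)
    d["K"]=np.array([[f,0,d["cx"]],[0,f,d["cy"]],[0,0,1.]]); d["D"]=np.array(d["distortion"],float)
    d["R"]=cv2.Rodrigues(np.array(d["rvec"],float))[0]; d["t"]=np.array(d["tvec"],float).reshape(3); return d
def ray(d,px,z):
    p=cv2.undistortPoints(np.array(px,float).reshape(-1,1,2),d["K"],d["D"]).reshape(-1,2)
    v=np.c_[p,np.ones(len(p))]@d["R"]; c=-d["R"].T@d["t"]
    return c+v*((z-c[2])/v[:,2])[:,None]
def proj(d,P):
    return cv2.projectPoints(np.array(P,float).reshape(-1,1,3),np.array(d["rvec"],float),d["t"],d["K"],d["D"])[0].reshape(-1,2)
E
python3 - <<'E'
from h import *
for n in("top","scene"):
    d=cam(n); cv2.imwrite(f"pics/{n}0.png",d["color"]); print(n,-d["R"].T@d["t"],d["K"][0,0],d["D"])
s=get_state();print(s["time"],s["eef_pos"],s["tcp_rot"],s["contact_force"])
E
```

```text
top [ 0.17150085 -0.02532306  1.3760929 ] 483.1004495475889 [-0.00725271  0.          0.          0.          0.        ]
scene [-0.28547613 -0.87833528  0.94402306] 424.3940435915111 [0.01977741 0.         0.         0.         0.        ]
0.1 [ 0.22933026 -0.63423744  0.24904852] [ 9.85000610e-01  1.72547328e-01 -3.20034444e-05 -1.10282330e-03] [-1.28238768 -0.12533224  0.67908606]
```

View pics/top0.png

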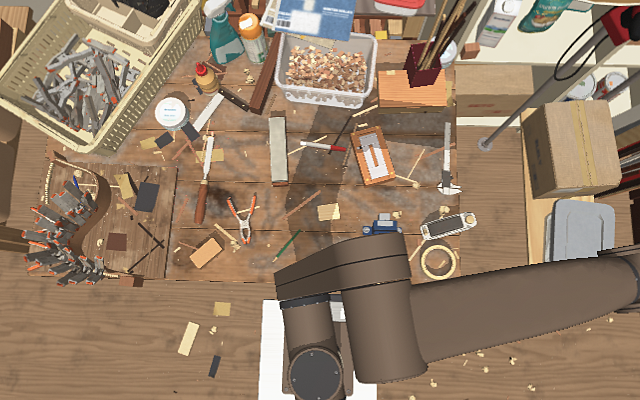

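View pics/scene0.png

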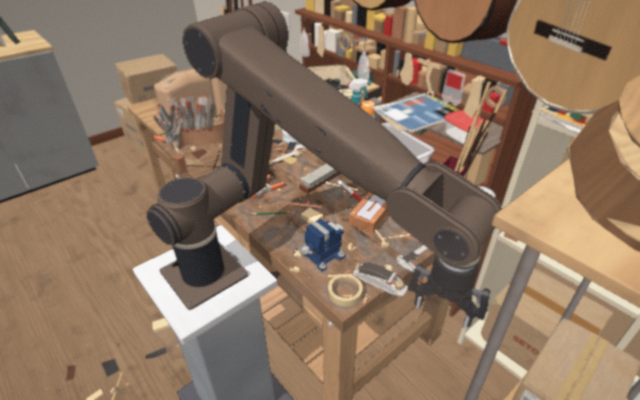

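The top view shows the holder (orange block with the bright iron) around (374,155), the grey stone around (278,150), and the marker at (322,146) between them. The blue thing at (380,225) is clutter. The next step is to zoom in and measure.

Run:
```python
from h import *
d=cam("top"); im=d["color"]
c=im[105:205,255:415]; cv2.imwrite("pics/crop1.png",cv2.resize(c,(800,500),interpolation=cv2.INTER_CUBIC))
hsv=cv2.cvtColor(im,cv2.COLOR_BGR2HSV)
def rect(mask,roi,z,n):
    x0,y0,x1,y1=roi; m=np.zeros_like(mask); m[y0:y1,x0:x1]=mask[y0:y1,x0:x1]
    m=cv2.morphologyEx(m,cv2.MORPH_CLOSE,np.ones((3,3)))
    cs=cv2.findContours(m,0,1)[0]; k=max(cs,key=cv2.contourArea)
    w=ray(d,k.reshape(-1,2),z)[:,:2]
    r=cv2.minAreaRect((w*1000).astype(np.float32)); print(n,r,cv2.boundingRect(k))
    print(np.round(cv2.boxPoints(r),1).tolist())
rect(cv2.inRange(hsv,(3,110,110),(18,255,255)),(345,118,402,192),.045,"holder")
rect(cv2.inRange(hsv,(0,0,150),(180,60,255)),(345,118,402,192),.045,"iron")
rect(cv2.inRange(hsv,(0,0,90),(180,60,255)),(262,105,294,195),.042,"stone")
```

```text
holder ((557.9490966796875, -141.25714111328125), (187.73037719726562, 157.75021362304688), 0.051376402378082275) (345, 125, 57, 65)
[[464.0, -62.5], [464.20001220703125, -220.1999969482422], [651.9000244140625, -220.0], [651.7000122070312, -62.29999923706055]]
iron ((560.1727905273438, -141.1981201171875), (129.17245483398438, 51.12273406982422), 16.998376846313477) (359, 133, 30, 46)
[[490.8999938964844, -135.60000610351562], [505.8999938964844, -184.5], [629.4000244140625, -146.8000030517578], [614.5, -97.9000015258789]]
stone ((575.0205078125, 124.48735046386719), (192.55841064453125, 72.82077026367188), 2.9666693210601807) (268, 117, 26, 65)
[[477.0, 155.89999389648438], [480.79998779296875, 83.0999984741211], [673.0999755859375, 93.0999984741211], [669.2999877929688, 165.8000030517578]]
```

View pics/crop1.png

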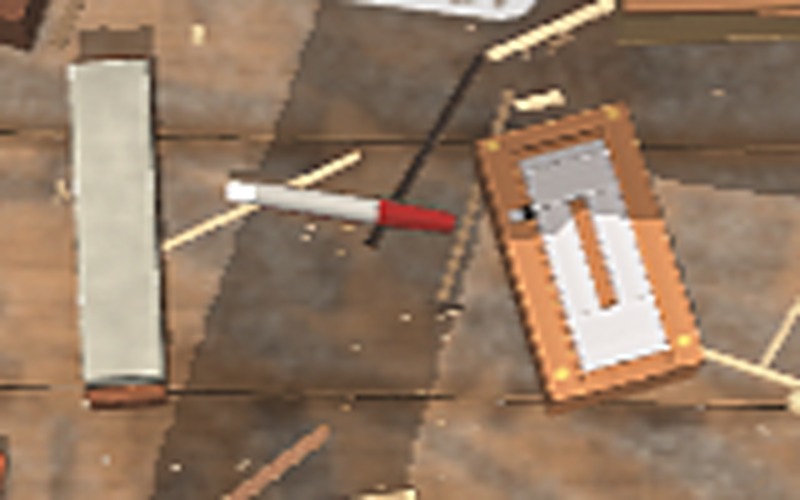

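Emit:
jog_arm(deltas="0.3 0.5 0 0 0 0;0.6 1 0 0 0 0;0.7 1 0 0 0 0;0.7 1 0 0 0 0;0.7 1 0 0 0 0;0.7 1 0 0 0 0;0.7 1 0 0 0 0;0.7 1 0 0 0 0;0.7 1 0 0 0 0;0.7 1 0 0 0 0;0.7 1 0 0 0 0;0.7 1 0 0 0 0;0.7 1 0 0 0 0;0.7 1 0 0 0 0;0.7 1 0 0 0 0;0.7 1 0 0 0 0;0.7 1 0 0 0 0;0.7 1 0 0 0 0;0.7 1 0 0 0 0;0.7 1 0 0 0 0", gripper=0)

```text
time: 2.65
eef_pos: [0.5, -0.2433, 0.2503]
tcp_rot: [0.985, 0.173, 0.0, 0.0]
contact_force: [0.3, -0.7, 0.2]
opening: 0.002
finger_force: 0.0
```

Emit:
jog_arm(deltas="0.7 1 0 0 0 0;0.7 1 0 0 0 0;0.7 1 0 0 0 0;0.4 1 0 0 0 -0.5;0.3 0.6 0 0 0 0;0 0 0 0 0 0;0 0 0 0 0 0")

```text
time: 3.52
eef_pos: [0.5553, -0.1531, 0.2503]
tcp_rot: [0.989, 0.148, -0.0, 0.0]
contact_force: [0.5, 0.5, 0.9]
opening: -0.003
finger_force: 0.0
```

Run:
```python
from h import *
d=cam("wrist"); cv2.imwrite("pics/w1.png",d["color"]); print(-d["R"].T@d["t"],d["K"][0,0],d["D"])
s=get_state();print(s["time"],s["eef_pos"],s["tcp_rot"],s["contact_force"],s["opening"],s["qpos"])
```

```text
[ 0.62236327 -0.13243493  0.37440553] 279.5684617782372 [-0.03176005  0.          0.          0.          0.        ]
3.575 [ 0.55523418 -0.15329442  0.25031698] [ 9.89040412e-01  1.47644990e-01 -8.90631728e-05  1.08623749e-04] [ 0.49437042 -0.38719611 -0.79554539] 0.0019491034254166036 [-4.45345305e-01  6.97953853e-02  1.82465522e+00 -2.95032216e-04
  1.24716822e+00  8.29171363e-01]
```

View pics/w1.png

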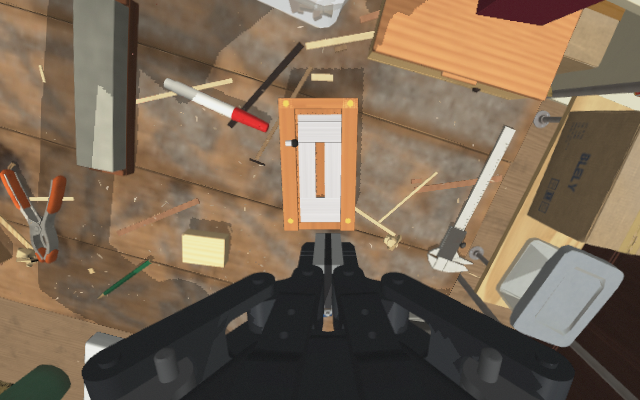

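The wrist view shows the holder upright at (279–357, 98–230), the iron at (297–342, 114–223) and the stud at (291,143). The off-cut is at (205,250) and the stone at (105,85).

```bash
cat >> h.py <<'E'
def rect(d,mask,roi,z,n):
    x0,y0,x1,y1=roi; m=np.zeros_like(mask); m[y0:y1,x0:x1]=mask[y0:y1,x0:x1]
    m=cv2.morphologyEx(m,cv2.MORPH_OPEN,np.ones((3,3)))
    k=max(cv2.findContours(m,0,1)[0],key=cv2.contourArea)
    r=cv2.minAreaRect((ray(d,cv2.convexHull(k).reshape(-1,2),z)[:,:2]*1000).astype(np.float32))
    print(n,np.round(r[0],1),np.round(r[1],1),round(r[2],2),cv2.boundingRect(k)); return r
E
python3 - <<'E'
from h import *
d=cam("wrist"); hsv=cv2.cvtColor(d["color"],cv2.COLOR_BGR2HSV)
rect(d,cv2.inRange(hsv,(5,110,130),(22,255,255)),(270,90,365,235),.045,"holder")
rect(d,cv2.inRange(hsv,(0,0,150),(180,60,255)),(294,105,347,232),.045,"iron")
rect(d,cv2.inRange(hsv,(0,0,60),(180,60,255)),(60,0,128,180),.042,"stone(partial)")
t=cam("top"); g=cv2.cvtColor(t["color"],cv2.COLOR_BGR2HSV)
rect(t,cv2.inRange(g,(0,0,110),(60,62,255)),(266,114,289,184),.042,"stone top")
print(g[150,255:300].tolist())
E
```

```text
holder [ 558.7 -139.2] [164.4 105.6] 16.96 (276, 98, 84, 137)
iron [ 559.8 -141.8] [129.4  49.9] 17.05 (298, 114, 43, 108)
stone(partial) [576.1 125.1] [188.7  63.3] 6.17 (70, 0, 58, 172)
stone top [575.5 133.7] [191.6  47.3] 5.78 (268, 117, 20, 64)
[[14, 99, 134], [14, 97, 134], [14, 97, 134], [14, 103, 136], [14, 106, 137], [14, 107, 134], [14, 106, 132], [13, 104, 132], [14, 103, 131], [14, 104, 130], [14, 104, 127], [14, 104, 125], [13, 106, 125], [13, 109, 124], [14, 92, 128], [19, 52, 142], [22, 31, 156], [20, 37, 153], [23, 35, 151], [21, 36, 150], [20, 36, 150], [23, 35, 147], [21, 34, 148], [21, 36, 148], [23, 35, 144], [22, 34, 172], [22, 35, 220], [21, 35, 214], [21, 35, 213], [23, 35, 219], [24, 32, 190], [17, 53, 67], [13, 82, 84], [15, 64, 128], [15, 66, 159], [13, 63, 149], [12, 64, 139], [12, 61, 133], [15, 79, 165], [18, 89, 236], [22, 73, 254], [23, 70, 255], [18, 79, 237], [13, 61, 130], [14, 58, 136]]
```

Emit:
jog_arm(deltas="0.6 0.3 0 0 0 0;0.6 0.3 -0.5 0 0 0;0.6 0.3 -1 0 0 0;0.58 0.33 -1 0 0 0;0 0 -1 0 0 0;0 0 -1 0 0 0;0 0 -1 0 0 0;0 0 -1 0 0 0;0 0 -1 0 0 0;0 0 -0.9 0 0 0;0 0 -0.3 0 0 0;0 0 0 0 0 0;0 0 0 0 0 0")

```text
time: 5.3
eef_pos: [0.6038, -0.1284, 0.0773]
tcp_rot: [0.989, 0.148, 0.001, 0.0]
contact_force: [0.5, 0.1, -0.1]
opening: -0.001
finger_force: 0.0
```

Emit:
jog_arm(deltas="0 0 -0.1 0 0 0;0 0 -0.1 0 0 0;0 0 -0.05 0 0 0;0 0 -0.05 0 0 0;0 0 0 0 0 0")

```text
time: 5.92
eef_pos: [0.603, -0.1282, 0.0702]
tcp_rot: [0.989, 0.148, -0.0, -0.0]
contact_force: [-0.2, 1.3, 0.2]
opening: -0.0
finger_force: 0.0
```

Emit:
jog_arm(deltas="0 0 -0.1 0 0 0;0 0 -0.1 0 0 0;0 0 -0.05 0 0 0;0 0 0 0 0 0")

```text
time: 6.42
eef_pos: [0.603, -0.1281, 0.0651]
tcp_rot: [0.989, 0.148, -0.0, -0.0]
contact_force: [0.3, -0.0, 0.4]
opening: 0.003
finger_force: 0.0
```

Emit:
jog_arm(deltas="0 0 -0.05 0 0 0;0 0 0 0 0 0")

```text
time: 6.68
eef_pos: [0.603, -0.1282, 0.0643]
tcp_rot: [0.989, 0.148, -0.0, -0.0]
contact_force: [-0.4, -0.4, -0.2]
opening: 0.002
finger_force: 0.0
```

Emit:
jog_arm(deltas="0 0 -0.03 0 0 0;0 0 0 0 0 0")

```text
time: 6.92
eef_pos: [0.6032, -0.1282, 0.0641]
tcp_rot: [0.989, 0.148, 0.0, 0.0]
contact_force: [-0.7, -0.4, 1.5]
opening: 0.0
finger_force: 1.2
```

Emit:
jog_arm(deltas="0 0 -0.02 0 0 0;0 0 0 0 0 0")

```text
time: 7.18
eef_pos: [0.6032, -0.1282, 0.0641]
tcp_rot: [0.989, 0.148, -0.0, 0.0]
contact_force: [-2.1, 1.1, 6.1]
opening: 0.003
finger_force: 2.5
```

Emit:
jog_arm(deltas="0 0 -0.026 0 0 0;0 0 0 0 0 0")

```text
time: 7.42
eef_pos: [0.6032, -0.1283, 0.064]
tcp_rot: [0.989, 0.148, -0.0, -0.0]
contact_force: [-3.6, 1.4, 7.1]
opening: 0.005
finger_force: 3.6
```

Emit:
jog_arm(deltas="0 0 -0.02 0 0 0;0 0 0 0 0 0")

```text
time: 7.68
eef_pos: [0.6033, -0.1282, 0.064]
tcp_rot: [0.989, 0.148, -0.0, -0.0]
contact_force: [-3.6, 1.5, 8.5]
opening: 0.001
finger_force: 4.4
```

Run:
```python
from h import *
for i in range(4):
    cams.read_camera("top"); s=get_state();print(s["eef_pos"].tolist() if hasattr(s["eef_pos"],'tolist') else s["eef_pos"],np.round(s["contact_force"],1))
```

```text
[0.6032431524563275, -0.12824999633356016, 0.06406781626006416] [-4.   1.1  8.7]
[0.6032580936943737, -0.1282572863444573, 0.06406340980931668] [-4.   1.7  8.8]
[0.6032534286339383, -0.12826452834521446, 0.06406542969089006] [-3.7  1.8  9.6]
[0.6032661375171563, -0.12825884826337758, 0.06407708531859081] [-4.4  0.6  8.4]
```

Emit:
jog_arm(deltas="0 0 -0.035 0 0 0;0 0 0 0 0 0")

```text
time: 8.12
eef_pos: [0.6034, -0.1282, 0.0641]
tcp_rot: [0.989, 0.148, -0.0, -0.0]
contact_force: [-5.0, 1.7, 10.8]
opening: 0.001
finger_force: 5.8
```

Emit:
jog_arm(deltas="-0.096 -0.029 0 0 0 0;-0.096 -0.029 0 0 0 0;-0.096 -0.029 0 0 0 0")

```text
time: 8.5
eef_pos: [0.6, -0.1304, 0.0641]
tcp_rot: [0.989, 0.148, 0.003, 0.001]
contact_force: [2.2, 1.0, 6.1]
opening: -0.004
finger_force: 2.8
```

Emit:
jog_arm(deltas="0 0 -0.06 0 0 0;0 0 0 0 0 0")

```text
time: 8.75
eef_pos: [0.5999, -0.1305, 0.064]
tcp_rot: [0.989, 0.148, 0.003, 0.001]
contact_force: [-1.3, 1.7, 12.2]
opening: 0.001
finger_force: 5.8
```

Emit:
jog_arm(deltas="-0.096 -0.029 0 0 0 0;-0.096 -0.029 0 0 0 0;-0.096 -0.029 0 0 0 0")

```text
time: 9.12
eef_pos: [0.5954, -0.1321, 0.0641]
tcp_rot: [0.989, 0.147, 0.005, 0.002]
contact_force: [3.0, 2.0, 7.6]
opening: -0.002
finger_force: 4.3
```

```bash
cat > m.py <<'E'
from h import *
d=cam("top"); hsv=cv2.cvtColor(d["color"],cv2.COLOR_BGR2HSV)
s=get_state();print(s["time"],np.round(s["eef_pos"],4),np.round(s["contact_force"],1),np.round(s["tcp_rot"],4))
w=cam("wrist");x0=np.array([.5598,-.1418]);u=np.array([np.cos(np.radians(17)),np.sin(np.radians(17))])
hs=cv2.cvtColor(w["color"],cv2.COLOR_BGR2HSV)
# sample brightness along the iron's line 18 mm left and right of middle
n=np.array([-u[1],u[0]])
for off in(-.017,.017):
    a=np.arange(-.15,.08,.001)
    for nm,c,H in(("w",w,hs),("t",d,hsv)):
        P=np.c_[x0+a[:,None]*u+off*n,np.full(len(a),.045)]
        q=np.round(proj(c,P)).astype(int); ok=(q[:,0]>=0)&(q[:,0]<640)&(q[:,1]>=0)&(q[:,1]<400)
        v=[(H[y,x,1]<60 and H[y,x,2]>150) if o else False for (x,y),o in zip(q,ok)]
        b=np.where(v)[0]; b=b[a[b]>-.125]; print(nm,off,"bright from",a[b].min() if len(b) else None,"to",a[b].max() if len(b) else None,len(b))
E
python3 m.py
```

```text
9.175 [ 0.5951 -0.1322  0.064 ] [2.1 2.5 8.9] [0.9891 0.1475 0.0045 0.0015]
w -0.017 bright from 0.03300000000000017 to 0.06100000000000019 29
t -0.017 bright from -0.06799999999999992 to -0.014999999999999875 54
w 0.017 bright from 0.02400000000000016 to 0.06100000000000019 38
t 0.017 bright from -0.10899999999999996 to -0.06299999999999992 7
```

Emit:
jog_arm(deltas="0 0 -0.05 0 0 0;-0.096 -0.029 -0.01 0 0 0;-0.096 -0.029 -0.01 0 0 0;-0.096 -0.029 0 0 0 0")

```text
time: 9.72
eef_pos: [0.5909, -0.1337, 0.0641]
tcp_rot: [0.989, 0.147, 0.006, 0.002]
contact_force: [3.7, 4.6, 13.6]
opening: -0.003
finger_force: 6.1
```

```bash
python3 m.py
```

```text
9.775 [ 0.5906 -0.1338  0.064 ] [ 3.3  3.7 13.5] [0.9891 0.1473 0.006  0.0017]
w -0.017 bright from 0.030000000000000165 to 0.05600000000000019 27
t -0.017 bright from -0.07099999999999992 to -0.016999999999999876 55
w 0.017 bright from 0.019000000000000156 to 0.05600000000000019 38
t 0.017 bright from -0.10899999999999996 to -0.06899999999999992 4
```

Emit:
jog_arm(deltas="-0.096 -0.029 0 0 0 0;-0.096 -0.029 0 0 0 0;-0.096 -0.029 0 0 0 0;-0.096 -0.029 0 0 0 0")

```text
time: 10.32
eef_pos: [0.5832, -0.1361, 0.064]
tcp_rot: [0.989, 0.147, 0.006, 0.002]
contact_force: [2.9, 4.6, 12.3]
opening: -0.0
finger_force: 6.2
```

Emit:
jog_arm(deltas="-0.096 -0.029 0 0 0 0;-0.096 -0.029 0 0 0 0;-0.096 -0.029 0 0 0 0;-0.096 -0.029 0 0 0 0")

```text
time: 10.82
eef_pos: [0.5755, -0.1385, 0.064]
tcp_rot: [0.989, 0.147, 0.006, 0.002]
contact_force: [3.1, 4.6, 13.0]
opening: -0.001
finger_force: 6.4
```

```bash
python3 m.py
```

```text
10.875 [ 0.5752 -0.1385  0.064 ] [ 2.8  4.1 13.3] [0.9891 0.1473 0.0059 0.0018]
w -0.017 bright from 0.01300000000000015 to 0.040000000000000174 28
t -0.017 bright from -0.08899999999999994 to -0.03399999999999989 56
w 0.017 bright from 0.0030000000000001414 to 0.040000000000000174 38
t 0.017 bright from -0.08899999999999994 to -0.08399999999999994 6
```

Emit:
jog_arm(deltas="-0.096 -0.029 0 0 0 0;-0.096 -0.029 0 0 0 0;-0.096 -0.029 0 0 0 0;-0.096 -0.029 0 0 0 0;-0.096 -0.029 0 0 0 0;-0.096 -0.029 0 0 0 0")

```text
time: 11.68
eef_pos: [0.5638, -0.1421, 0.064]
tcp_rot: [0.989, 0.147, 0.006, 0.002]
contact_force: [3.3, 4.2, 15.2]
opening: -0.002
finger_force: 6.8
```

Emit:
jog_arm(deltas="-0.096 -0.029 0 0 0 0;-0.096 -0.029 0 0 0 0;-0.096 -0.029 0 0 0 0;-0.096 -0.029 0 0 0 0;-0.096 -0.029 0 0 0 0;-0.096 -0.029 0 0 0 0;0 0 0 0 0 0")

```text
time: 12.55
eef_pos: [0.5521, -0.1456, 0.064]
tcp_rot: [0.989, 0.147, 0.006, 0.002]
contact_force: [2.6, 3.8, 14.1]
opening: 0.001
finger_force: 7.1
```

```bash
python3 m.py
```

```text
12.6 [ 0.5521 -0.1457  0.064 ] [ 2.4  4.6 15.2] [0.9891 0.1473 0.0055 0.0019]
w -0.017 bright from -0.010999999999999871 to 0.016000000000000153 28
t -0.017 bright from -0.11299999999999996 to -0.06299999999999992 51
w 0.017 bright from -0.02199999999999988 to 0.016000000000000153 39
t 0.017 bright from -0.11199999999999996 to -0.10899999999999996 4
```

Emit:
jog_arm(deltas="-0.096 -0.029 0.01 0 0 0;-0.096 -0.029 0.01 0 0 0;-0.09 -0.027 0 0 0 0;0 0 0 0 0 0")

```text
time: 13.15
eef_pos: [0.5462, -0.1475, 0.064]
tcp_rot: [0.989, 0.147, 0.005, 0.002]
contact_force: [1.9, 3.2, 12.6]
opening: -0.001
finger_force: 6.6
```

Emit:
jog_arm(deltas="0 0 0.1 0 0 0;0 0 0.3 0 0 0;0 0 0.8 0 0 0;0 0 1 0 0 0;-0.4 -0.12 1 0 0 0;-0.9 -0.27 1 0 0 0;-1 -0.3 1 0 0 0;-1 -0.3 0 0 0 0;-1 -0.3 0 0 0 0;-0.4 -0.12 0 0 0 0;0 0 0 0 0 0;0 0 0 0 0 0", gripper=0)

```text
time: 14.65
eef_pos: [0.4482, -0.1749, 0.1637]
tcp_rot: [0.989, 0.148, 0.0, 0.0]
contact_force: [0.3, 0.1, 0.5]
opening: -0.004
finger_force: 0.0
```

Run:
```python
from h import *
d=cam("wrist"); cv2.imwrite("pics/w2.png",d["color"])
s=get_state();print(s["time"],np.round(s["eef_pos"],4),np.round(s["tcp_rot"],4),np.round(s["contact_force"],1),np.round(s["qpos"],2))
```

```text
14.7 [ 0.4482 -0.1749  0.1636] [9.89e-01 1.48e-01 1.00e-04 0.00e+00] [ 1.2  0.8 -0.7] [-0.58 -0.06  2.12  0.    1.08  0.69]
```

View pics/w2.png

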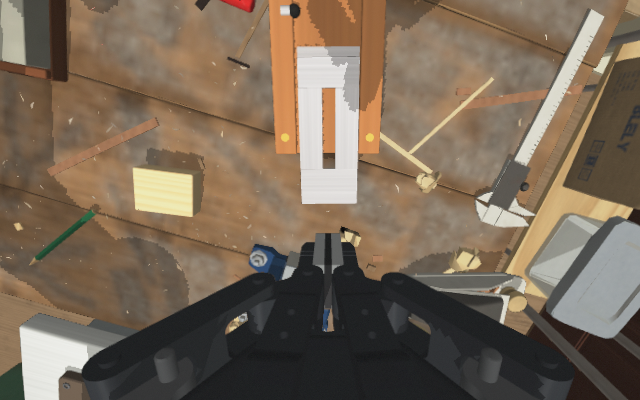

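The wrist view shows the iron sliding out: its outline runs (297–360, 46) to (303–358, 204), and the holder's open edge is at about row 154. The blue object (a vice or small plane) sits at (270,260), below the fingers. Next I measure it.

Run:
```python
from h import *
d=cam("wrist"); hsv=cv2.cvtColor(d["color"],cv2.COLOR_BGR2HSV)
r=rect(d,cv2.inRange(hsv,(0,0,140),(180,70,255)),(292,35,372,212),.045,"iron")
P=ray(d,[(303,204),(358,203),(297,47),(360,46),(277,153),(380,153)],.045);print(np.round(P*1000,1))
print(np.round(ray(d,[(250,245),(290,280),(310,250)],0)*1000))
t=cam("top"); cv2.imwrite("pics/t2.png",cv2.resize(t["color"][120:260,330:490],(800,700))[:600])
```

```text
iron [ 502.9 -165.9] [137.5  63.7] 17.4 (297, 46, 75, 166)
[[ 435.1 -155.5   45. ]
 [ 450.6 -203.1   45. ]
 [ 558.7 -115.9   45. ]
 [ 573.9 -163.2   45. ]
 [ 473.1 -121.5   45. ]
 [ 499.2 -206.8   45. ]]
[[ 356. -111.    0.]
 [ 325. -166.    0.]
 [ 370. -178.    0.]]
```

View pics/t2.png

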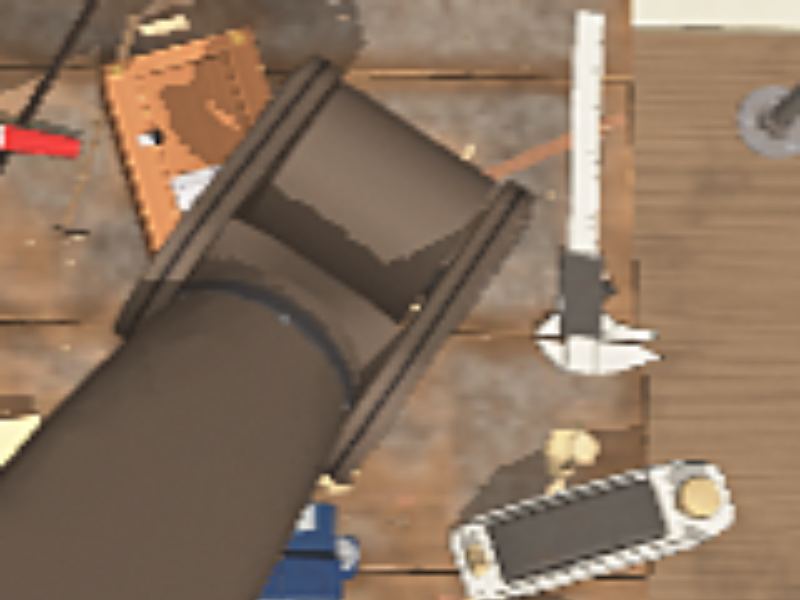

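Emit:
jog_arm(deltas="0.3 0.05 0 0 0 0;0.4 0.1 0 0 0 0.08;0.37 0.05 0 0 0 0;0 0 0 0 0 0;0 0 0 0 0 0;0 0 0 0 0 0;0 0 -0.5 0 0 0;0 0 -1 0 0 0;0 0 -1 0 0 0;0 0 -1 0 0 0;0 0 -0.5 0 0 0;0 0 0 0 0 0", gripper=1)

```text
time: 16.3
eef_pos: [0.4685, -0.1706, 0.0825]
tcp_rot: [0.988, 0.152, -0.001, -0.001]
contact_force: [0.1, 0.5, 0.4]
opening: 0.998
finger_force: 0.0
```

Run:
```python
from h import *
d=cam("wrist"); cv2.imwrite("pics/w3.png",d["color"])
s=get_state();print(s["time"],np.round(s["eef_pos"],4),np.round(s["tcp_rot"],4),np.round(s["contact_force"],1),s["opening"])
```

```text
16.35 [ 0.4691 -0.1709  0.0834] [ 9.884e-01  1.518e-01 -1.000e-04 -1.000e-04] [-0.5  0.4  0.5] 1.0015544305323645
```

View pics/w3.png

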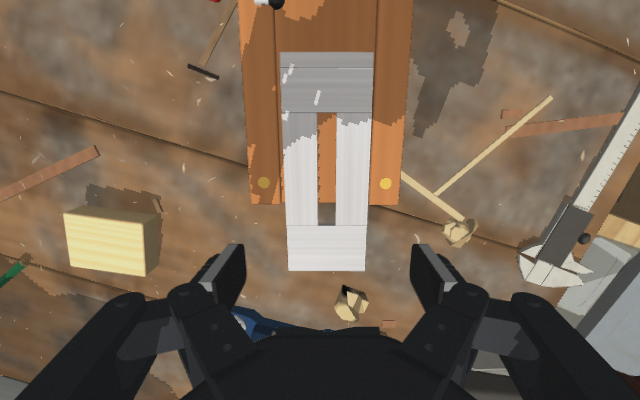

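The iron's blunt end (287–366, row 270) sits centred between the open fingers (245 and 412). I'll lower the gripper and close it.

Emit:
jog_arm(deltas="0 0 -0.5 0 0 0;0 0 -0.8 0 0 0;0 0 -0.6 0 0 0;0 0 -0.3 0 0 0;0 0 0 0 0 0;0 0 0 0 0 0")

```text
time: 17.1
eef_pos: [0.4695, -0.1711, 0.0398]
tcp_rot: [0.988, 0.152, 0.0, 0.0]
contact_force: [-0.6, -0.1, 0.4]
opening: 1.004
finger_force: 0.0
```

Emit:
jog_arm(deltas="0 0 0 0 0 0;0 0 0 0 0 0;0 0 0 0 0 0;0 0 0 0 0 0;0 0 0 0 0 0;0 0 0 0 0 0", gripper=0.4, squeeze=60)

```text
time: 17.85
eef_pos: [0.4689, -0.1704, 0.0401]
tcp_rot: [0.988, 0.152, -0.0, -0.001]
contact_force: [-2.1, 2.8, 4.2]
opening: 0.567
finger_force: 60.7
```

Emit:
jog_arm(deltas="0 0 0.1 0 0 0;0 0 0.2 0 0 0;0 0 0.3 0 0 0;0 0 0.4 0 0 0;0 0 0.6 0 0 0;0 0 0.8 0 0 0;0 0 0.8 0 0 0;0 0 0.8 0 0 0;0 0 0.5 0 0 0;0 0 0 0 0 0;0 0 0 0 0 0")

```text
time: 19.23
eef_pos: [0.4687, -0.1707, 0.1289]
tcp_rot: [0.988, 0.152, -0.0, -0.0]
contact_force: [-2.1, 0.1, -2.5]
opening: 0.565
finger_force: 61.9
```

Run:
```python
from h import *
d=cam("wrist"); cv2.imwrite("pics/w4.png",d["color"])
s=get_state();print(s["time"],np.round(s["eef_pos"],4),np.round(s["tcp_rot"],4),np.round(s["contact_force"],1),np.round(s["wrist_torque"],2),s["opening"])
```

```text
19.275 [ 0.4686 -0.1706  0.1287] [ 9.884e-01  1.518e-01 -6.000e-04 -5.000e-04] [-0.8  0.1 -1.3] [-0.05  0.11 -0.02] 0.5631326440339763
```

View pics/w4.png

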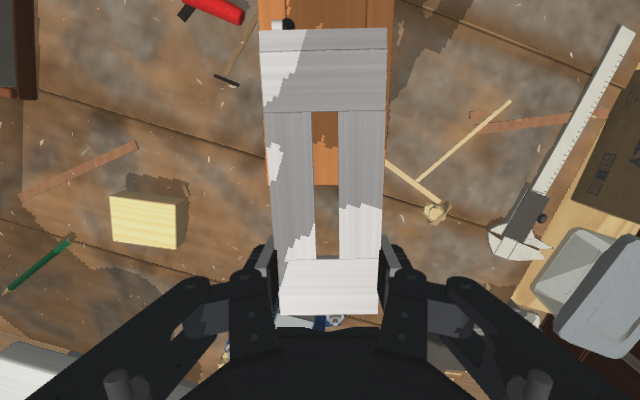

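The iron is held, with corners at (279,313), (378,313), (260,30) and (387,28). Bevel is up. Next I check its pitch by PnP and refine the stone.

Run:
```python
from h import *
d=cam("wrist")
obj=np.array([[-65,25,4],[-65,-25,4],[65,-25,4],[65,25,4]],float)/1000
img=np.array([[279,313.5],[378,313.5],[387,28.5],[260,30]],float)
ok,rv,tv=cv2.solvePnP(obj,img,d["K"],d["D"],flags=cv2.SOLVEPNP_IPPE)
R=d["R"].T@cv2.Rodrigues(rv)[0]; p=d["R"].T@(tv.reshape(3)-d["t"])
print("iron origin",p,"x",R[:,0],"z",R[:,2]); s=get_state(); print(s["eef_pos"])
print(np.round(ray(d,img,.1287)*1000,1))
t=cam("top"); c=np.array([(68,64),(152,58),(163,378),(85,386)])/5+np.array([255,105])
print(np.round(ray(t,c,.042)*1000,1))
hsv=cv2.cvtColor(t["color"],cv2.COLOR_BGR2HSV)
m=cv2.inRange(hsv,(0,0,110),(60,58,255)); 
# edges per row
L=[];Rr=[]
for y in range(124,176,3):
    xs=[x for x in range(264,292) if m[y,x]]
    L.append((xs[0]-.5,y)) ; 
    x=xs[0]
    while m[y,x]: x+=1
    Rr.append((x-.5,y))
for n,e in(("L",L),("R",Rr)):
    w=ray(t,e,.042)[:,:2]; f=np.polyfit(w[:,0],w[:,1],1); print(n,np.degrees(np.arctan(f[0])),np.polyval(f,.575),(w[:,1]-np.polyval(f,w[:,0])).std())
for x in(274,278,281):
    ys=[y for y in range(108,190) if m[y,x]]; print(np.round(ray(t,[(x,ys[0]-.5),(x,ys[-1]+.5)],.042)[:,:2],4).tolist())
```

```text
iron origin [ 0.50420059 -0.15872871  0.12842857] x [0.94909986 0.31492077 0.00586215] z [-0.01802735  0.03573057  0.99919885]
[ 0.46861129 -0.17059617  0.1286547 ]
[[ 432.  -155.   128.7]
 [ 447.8 -205.1  128.7]
 [ 574.8 -161.9  128.7]
 [ 559.1 -113.9  128.7]]
[[667.3 164.   42. ]
 [672.1 115.   42. ]
 [480.8 100.3  42. ]
 [475.  144.4  42. ]]
L 6.168868012922962 0.1569911730968294 0.0009289996705185153
R 5.556422588849111 0.11008363601181655 0.000819622338067808
[[0.6716, 0.1484], [0.4801, 0.1389]]
[[0.6719, 0.1367], [0.4833, 0.1277]]
[[0.6721, 0.1279], [0.4835, 0.1192]]
```

Emit:
jog_arm(deltas="0.1 0.35 0 0 0 -0.1;0.2 0.7 0 0 0 -0.1;0.2 0.9 0 0 0 -0.1;0.2 0.9 0 0 0 -0.15;0.2 0.9 0 0 0 -0.15;0.2 0.9 0 0 0 -0.15;0.2 0.9 0 0 0 -0.15;0.2 0.9 0 0 0 -0.15;0.3 0.9 0 0 0 -0.15;0.3 0.9 0 0 0 -0.15;0.3 0.9 0 0 0 -0.15;0.3 0.9 0 0 0 -0.15;0.2 0.9 0 0 0 -0.15;0.2 0.9 0 0 0 -0.1;0.2 0.9 0 0 0 -0.1;0.1 0.9 0 0 0 0;0.05 0.75 0 0 0 0;0 0.37 0 0 0 0;0 0 0 0 0 0;0 0 0 0 0 0")

```text
time: 21.88
eef_pos: [0.5381, 0.1242, 0.1295]
tcp_rot: [0.999, 0.052, -0.0, 0.0]
contact_force: [0.5, -0.2, -0.3]
opening: 0.567
finger_force: 61.9
```

Run:
```python
from h import *
d=cam("wrist"); cv2.imwrite("pics/w5.png",d["color"])
s=get_state();print(s["time"],np.round(s["eef_pos"],4),np.round(s["tcp_rot"],4),np.round(s["contact_force"],1),np.round(s["qpos"],2),s["opening"])
```

```text
21.925 [0.5381 0.1241 0.1295] [ 9.986e-01  5.210e-02 -0.000e+00  1.000e-04] [ 0.4  0.5 -0.6] [ 0.04  0.15  1.97 -0.    1.02  1.51] 0.5622499650494305
```

View pics/w5.png

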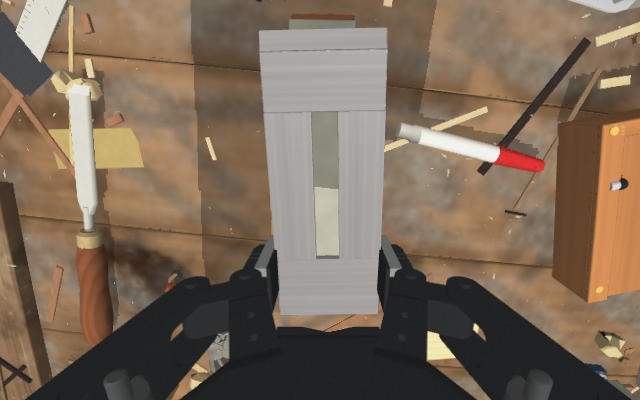

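The held iron hides most of the stone; only the stone's far base end shows at (290–355, 14–28). Through the slot (312–338, 112–256) only grey stone is visible. I'll check the alignment from the visible far end.

Run:
```python
from h import *
d=cam("wrist"); im=d["color"]
for y in(16,18,22,24,26): print(y,im[y,284:296].tolist()[::1],"|",im[y,350:362].tolist())
print([im[y,322].tolist() for y in range(10,32)])
for z in(.02,.03,.042): print(z,np.round(ray(d,[(289.5,17),(355,17),(289.5,24),(355,24)],z)[:,:2]*1000,1).tolist())
cv2.imwrite("pics/w5c.png",cv2.resize(im[0:60,240:420],(800,267),interpolation=cv2.INTER_CUBIC))
```

```text
16 [[76, 93, 111], [75, 93, 111], [75, 93, 112], [74, 93, 111], [74, 93, 112], [73, 93, 112], [71, 90, 109], [56, 73, 97], [43, 62, 98], [48, 68, 106], [47, 67, 105], [46, 67, 105]] | [[47, 67, 104], [47, 68, 105], [44, 66, 103], [47, 64, 94], [64, 81, 99], [78, 98, 118], [77, 97, 117], [76, 96, 117], [74, 94, 115], [73, 93, 115], [72, 92, 114], [71, 92, 115]]
18 [[74, 90, 107], [71, 90, 108], [73, 91, 108], [73, 92, 109], [74, 92, 110], [74, 92, 110], [70, 87, 105], [56, 73, 95], [45, 64, 100], [45, 67, 106], [45, 67, 106], [47, 68, 106]] | [[47, 69, 106], [48, 68, 106], [43, 64, 102], [44, 62, 91], [60, 77, 94], [78, 97, 116], [78, 96, 115], [74, 94, 113], [74, 93, 113], [73, 92, 113], [71, 91, 112], [72, 92, 112]]
22 [[72, 88, 104], [71, 86, 103], [72, 88, 104], [71, 85, 99], [85, 97, 103], [113, 126, 128], [119, 134, 135], [120, 135, 136], [121, 134, 136], [119, 133, 135], [118, 132, 134], [118, 132, 134]] | [[112, 125, 127], [111, 125, 126], [112, 125, 127], [113, 127, 128], [111, 125, 126], [96, 109, 112], [70, 83, 96], [74, 93, 112], [73, 92, 111], [74, 92, 112], [72, 91, 111]
[... 663 characters left out ...]
 128, 130], [112, 125, 127], [100, 113, 116], [71, 88, 105], [74, 94, 114], [75, 95, 115], [75, 94, 114], [74, 93, 114], [74, 94, 115]]
[[71, 93, 116], [72, 93, 117], [73, 94, 117], [67, 88, 109], [52, 71, 98], [45, 66, 104], [45, 67, 106], [46, 66, 106], [46, 66, 105], [64, 80, 106], [101, 115, 121], [113, 126, 128], [114, 127, 129], [113, 126, 129], [113, 126, 128], [114, 127, 130], [114, 127, 129], [114, 127, 129], [115, 128, 130], [164, 167, 170], [164, 166, 170], [165, 167, 170]]
0.02 [[675.7, 166.5], [680.8, 118.3], [671.1, 166.2], [676.1, 117.7]]
0.03 [[672.8, 165.0], [677.6, 118.8], [668.4, 164.7], [673.2, 118.2]]
0.042 [[669.4, 163.2], [673.9, 119.5], [665.1, 162.9], [669.7, 118.9]]
```

View pics/w5c.png

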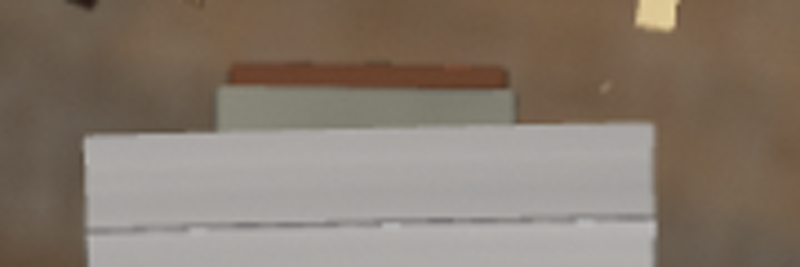

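Emit:
jog_arm(deltas="0 0.1 -0.3 0 0 -0.08;0 0.08 -0.6 0 0 -0.08;0 0 -0.8 0 0 0;0 0 -0.7 0 0 0;0 0 -0.4 0 0 0;0 0 0 0 0 0;0 0 0 0 0 0")

```text
time: 22.85
eef_pos: [0.5386, 0.1281, 0.0739]
tcp_rot: [0.999, 0.044, 0.0, -0.0]
contact_force: [0.2, 0.4, -1.5]
opening: 0.569
finger_force: 61.9
```

Run:
```python
from h import *
d=cam("wrist"); im=d["color"]
s=get_state();print(s["time"],np.round(s["eef_pos"],4),np.round(s["tcp_rot"],4),np.round(s["contact_force"],1))
c=im[0:330,220:430]; cv2.imwrite("pics/w6.png",cv2.resize(c,(382,600),interpolation=cv2.INTER_CUBIC))
print([im[y,322].tolist() for y in range(0,34,2)])
for y in(20,26): print(y,np.round(im[y,280:366].mean(1)).astype(int).tolist())
```

```text
22.9 [0.5387 0.1281 0.0742] [ 9.99e-01  4.44e-02  7.00e-04 -0.00e+00] [ 0.2 -0.3 -0.8]
[[109, 122, 124], [109, 122, 124], [109, 122, 124], [109, 123, 124], [109, 123, 124], [109, 122, 123], [109, 122, 124], [109, 123, 124], [111, 124, 126], [111, 124, 125], [112, 124, 126], [112, 124, 126], [112, 125, 127], [113, 125, 128], [114, 126, 129], [158, 161, 164], [159, 161, 163]]
20 [129, 128, 128, 127, 128, 127, 126, 126, 125, 124, 124, 123, 123, 122, 122, 123, 121, 122, 123, 122, 122, 122, 122, 122, 120, 122, 122, 121, 122, 121, 121, 121, 121, 120, 121, 121, 120, 120, 120, 121, 120, 121, 121, 121, 121, 120, 120, 121, 121, 122, 121, 122, 122, 121, 120, 122, 122, 122, 122, 122, 122, 123, 124, 123, 124, 124, 123, 125, 125, 125, 125, 125, 126, 125, 126, 126, 127, 127, 126, 125, 126, 124, 125, 124, 124, 122]
26 [127, 128, 127, 126, 126, 127, 126, 126, 126, 125, 125, 124, 125, 124, 124, 122, 123, 123, 123, 123, 123, 123, 123, 122, 122, 122, 122, 123, 122, 122, 122, 122, 121, 122, 122, 121, 122, 122, 121, 121, 121, 122, 122, 122, 121, 122, 122, 122, 122, 121, 122, 122, 122, 121, 122, 121, 123, 124, 124, 124, 123, 125, 124, 124, 125, 125, 125, 126, 127, 126, 126, 127, 126, 127, 126, 128, 128, 127, 127, 126, 126, 126, 126, 125, 126, 126]
```

View pics/w6.png

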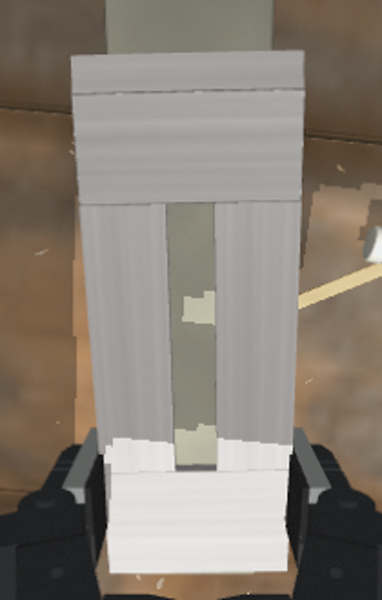

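Stone edges (crop 106 and 273 at the top) stand either side of the iron's middle (72–304), so it is nearly centred. I'll measure it precisely.

Run:
```python
from h import *
d=cam("wrist"); im=d["color"].astype(int); hsv=cv2.cvtColor(d["color"],cv2.COLOR_BGR2HSV)
L=[];R=[]
for y in range(2,27,2):
    g=im[y,:,2]-im[y,:,0]  # redness: grey stone low
    xs=[x for x in range(262,385) if g[x]<22]; L.append((xs[0]-.5,y));R.append((xs[-1]+.5,y))
print(L[0],L[-1],R[0],R[-1])
wl=ray(d,L,.042)[:,:2];wr=ray(d,R,.042)[:,:2]; 
for w in(wl,wr): print(np.degrees(np.arctan(np.polyfit(w[:,0],w[:,1],1)[0])))
m=(wl.mean(0)+wr.mean(0))/2; print("stone mid pt",m,"width",np.linalg.norm(wl.mean(0)-wr.mean(0)))
a=np.radians(5.9);u=np.array([np.cos(a),np.sin(a)]);n=np.array([-u[1],u[0]])
s=get_state()["eef_pos"]; zt=s[2]+.005
c=ray(d,[(259.6,30),(387,28.5),(279,313.5),(378,313.5)],zt)[:,:2]
print(np.round(c*1000,1).tolist()); f=(c[0]+c[1])/2;b=(c[2]+c[3])/2
print("iron len",np.linalg.norm(f-b),"ang",np.degrees(np.arctan2(*(f-b)[::-1])),"centre",(f+b)/2)
print("lateral of far,near rel. stone axis",(f-m)@n,(b-m)@n, "along to (575.6,131.6)",((f+b)/2-[.5756,.1316])@u)
```

```text
(276.5, 2) (270.5, 26) (370.5, 2) (370.5, 26)
-21.058819186925415
8.852611846967964
stone mid pt [0.65723698 0.14118565] width 0.047694376592730826
[[638.1, 162.9], [642.9, 114.4], [510.6, 150.2], [515.1, 100.1]]
iron len 0.12836131462738845 ang 6.022831940749589 centre [0.57667311 0.13190325]
lateral of far,near rel. stone axis -0.0008142782265436997 -0.0010894617993914262 along to (575.6,131.6) 0.0010986023269400926
```

Emit:
jog_arm(deltas="0 0 -0.3 0 0 0;0 0 -0.4 0 0 0;0 0 -0.4 0 0 0;0 0 -0.25 0 0 0;0 0 -0.1 0 0 0;0 0 0 0 0 0;0 0 0 0 0 0")

```text
time: 23.82
eef_pos: [0.538, 0.1282, 0.0445]
tcp_rot: [0.999, 0.044, -0.0, -0.0]
contact_force: [0.0, 1.1, -2.0]
opening: 0.566
finger_force: 62.2
```

Emit:
jog_arm(deltas="0 0 -0.04 0 0 0;0 0 0 0 0 0")

```text
time: 24.08
eef_pos: [0.5383, 0.1282, 0.044]
tcp_rot: [0.999, 0.044, 0.0, -0.0]
contact_force: [-0.7, 1.4, -0.6]
opening: 0.564
finger_force: 62.4
```

Emit:
jog_arm(deltas="0 0 -0.04 0 0 0;0 0 -0.03 0 0 0;0 0 0 0 0 0")

```text
time: 24.45
eef_pos: [0.5384, 0.1282, 0.0425]
tcp_rot: [0.999, 0.044, 0.0, -0.0]
contact_force: [0.2, 2.3, -0.8]
opening: 0.562
finger_force: 62.7
```

Emit:
jog_arm(deltas="0 0 -0.03 0 0 0;0 0 0 0 0 0")

```text
time: 24.7
eef_pos: [0.5383, 0.1282, 0.0418]
tcp_rot: [0.999, 0.044, 0.0, -0.0]
contact_force: [1.1, 2.5, 0.9]
opening: 0.569
finger_force: 62.8
```

Emit:
jog_arm(deltas="0 0 -0.03 0 0 0;0 0 0 0 0 0")

```text
time: 24.95
eef_pos: [0.5384, 0.1282, 0.0416]
tcp_rot: [0.999, 0.044, 0.0, -0.0]
contact_force: [-1.1, 3.4, 2.9]
opening: 0.568
finger_force: 63.2
```

Emit:
jog_arm(deltas="0 0 0 0 0 0;0 0 0 0 0 0", squeeze=20)

```text
time: 25.2
eef_pos: [0.5384, 0.1282, 0.0416]
tcp_rot: [0.999, 0.044, 0.0, -0.0]
contact_force: [-2.4, 3.2, 5.5]
opening: 0.567
finger_force: 63.3
```

Emit:
jog_arm(deltas="0 0 0 0 0 0;0 0 0 0 0 0;0 0 0 0 0 0;0 0 0 0 0 0", gripper=0.9)

```text
time: 25.7
eef_pos: [0.538, 0.1279, 0.0409]
tcp_rot: [0.999, 0.044, -0.0, 0.0]
contact_force: [0.4, -0.8, -0.3]
opening: 0.902
finger_force: 0.0
```

Emit:
jog_arm(deltas="0 0 0.2 0 0 0;0 0 0.5 0 0 0;0 0 0.8 0 0 0;0 0 1 0 0 0;0 0 1 0 0 0;0 0 1 0 0 0;0 0 1 0 0 0;0 0 0.5 0 0 0;0 0 0 0 0 0;0 0 0 0 0 0")

```text
time: 26.95
eef_pos: [0.5376, 0.1281, 0.1604]
tcp_rot: [0.999, 0.044, -0.001, 0.0]
contact_force: [-0.9, 0.3, 0.8]
opening: 0.9
finger_force: 0.0
```

Run:
```python
from h import *
d=cam("wrist"); cv2.imwrite("pics/w7.png",d["color"])
s=get_state();print(s["time"],np.round(s["eef_pos"],4),np.round(s["contact_force"],1),s["opening"])
```

```text
27.0 [0.5375 0.128  0.1601] [0.9 0.  0.4] 0.8997772071887873
```

View pics/w7.png

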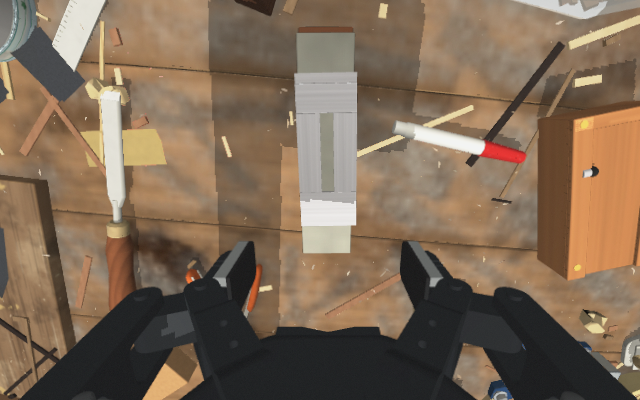

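The iron lies flat on the stone: iron from row 72 to 226 (columns 295–357), stone from row 33 to 252 (columns 297–355). I'll check the centring in mm.

Run:
```python
from h import *
d=cam("wrist"); im=d["color"].astype(int)
print([(y,int(im[y,312].mean())) for y in list(range(26,38))+list(range(68,76))+list(range(222,256,1))])
for y in(50,60,100,150,236,244): print(y,im[y,290:308,:].mean(1).astype(int).tolist(),im[y,345:362].mean(1).astype(int).tolist())
a=np.radians(5.9);u=np.array([np.cos(a),np.sin(a)]);n=np.array([-u[1],u[0]])
S=ray(d,[(297,33),(355,33),(303,252),(350,252)],.042)[:,:2]; I=ray(d,[(295,72.5),(357,71.5),(301,226),(356,225)],.046)[:,:2]
for P in(S,I):
    f=P[:2].mean(0);b=P[2:].mean(0);print("c",(f+b)/2,"len",np.linalg.norm(f-b),"w",np.linalg.norm(P[0]-P[1]),np.linalg.norm(P[2]-P[3]),"ang",np.degrees(np.arctan2(*(f-b)[::-1])))
D=I.mean(0)-S.mean(0);print("off along,lat mm",1e3*D@u,1e3*D@n)
```

```text
[(26, 87), (27, 73), (28, 76), (29, 75), (30, 76), (31, 81), (32, 114), (33, 131), (34, 131), (35, 130), (36, 130), (37, 129), (68, 135), (69, 134), (70, 135), (71, 137), (72, 154), (73, 177), (74, 178), (75, 178), (222, 232), (223, 232), (224, 230), (225, 228), (226, 192), (227, 196), (228, 196), (229, 198), (230, 199), (231, 198), (232, 198), (233, 199), (234, 200), (235, 200), (236, 199), (237, 198), (238, 198), (239, 196), (240, 196), (241, 195), (242, 195), (243, 196), (244, 196), (245, 196), (246, 196), (247, 196), (248, 196), (249, 198), (250, 198), (251, 199), (252, 196), (253, 146), (254, 125), (255, 124)]
50 [88, 89, 89, 90, 89, 90, 104, 128, 136, 136, 136, 136, 133, 133, 132, 131, 131, 131] [134, 134, 134, 134, 132, 132, 131, 131, 128, 103, 93, 94, 92, 93, 93, 93, 93]
60 [91, 89, 91, 89, 90, 89, 91, 119, 136, 137, 136, 137, 135, 135, 134, 134, 133, 133] [138, 138, 137, 138, 136, 136, 137, 135, 129, 95, 95, 96, 95, 94, 95, 93, 95]
100 [85, 88, 86, 88, 88, 157, 173, 173, 173, 174, 173, 174, 172, 173, 172, 172, 172, 173] [171, 171, 171, 171, 171, 171, 172, 171, 171, 172, 171, 177, 65, 81, 82, 83, 85]
150 [136, 138, 138, 140, 137, 135, 133, 149, 170, 172, 173, 176, 173, 170, 172, 169, 168, 169] [172, 174, 176, 174, 173, 173, 174, 178, 177, 175, 172, 165, 127, 122, 170, 162, 203]
236 [127, 128, 127, 128, 129, 130, 129, 130, 129, 129, 129, 130, 165, 198, 199, 198, 198, 197] [195, 194, 193, 194, 195, 147, 94, 89, 87, 83, 79, 77, 71, 69, 67, 66, 65]
244 [128, 126, 124, 123, 124, 122, 123, 122, 125, 124, 126, 125, 127, 188, 197, 197, 196, 196] [201, 200, 200, 198, 199, 133, 103, 101, 101, 101, 102, 102, 104, 105, 107, 107, 108]
c [0.5758213  0.13233514] len 0.1877438751707525 w 0.045078591521111946 0.04506995394347204 ang 5.1321804470809855
c [0.57593523 0.13142555] len 0.12994611867392228 w 0.04892614763393355 0.050345770296849 ang 5.9934278922053235
off along,lat mm 0.019826072721215143 -0.9164919573655662
```

```bash
python3 -c "
from plant import ctrl;print(ctrl.sign_off())"
```

```text
the job is handed in; nothing more can be done
None
```

The plane iron lies flat on the sharpening stone, bevel up and lengthwise, about 1 mm or less off centre as measured from the wrist camera. The gripper has let go and is clear, and the job was handed in at about 27 s.

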